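# Release the chip tray of a pattern punch

## Robot

A 7-joint arm with a two-finger parallel gripper is mounted at the origin on the work surface. World frame = base frame: x ahead of the robot, y to its left, z up, the work surface at z = 0. Lengths are in mm, angles in rad, forces in N, time in s.
With the tool pointing down it reaches from about 400 to 875 mm from the base axis. Payload 4.4 kg.
Tool frame: the origin (TCP) lies at the very end of the fingers, on their centre line; the grasp point (between the pads) lies 19 mm behind it; y points along the fingers, z is the direction in which the jaws open and shut, and the axes are right-handed (so a half turn about y gives the same grasp; the last joint's range is limited). The gripper opens to 85 mm and grips with 20 to 120 N. Pads are 22 mm wide; open, the fingers measure 114 mm over their backs; the gripper's body (76 mm by 85 mm) begins 54 mm behind the grasp point. The pads swing forward as they close: fully open they stand 13 mm farther back than shut.
Start: joints at [1.131, 0.628, 0.038, 1.517, -0.027, 0.996, -0.02], TCP at [237.379, -605.119, 231.313] pointing down, gripper open.
Joint ranges: [-3.06, 3.06], [-0.37, 2.12], [-1.25, 1.32], [0.18, 2.47], [-1.1, 4.24], [0.23, 1.98], [-2.94, 2.94]. Speed limits (rad/s): [2.57, 2.57, 3.14, 3.14, 3.14, 3.14, 3.14].

## Interface

Orientations are given as [roll, pitch, yaw] about the fixed x, y, z axes, in that order (R = Rz(yaw) Ry(pitch) Rx(roll)).
In Python, from cell import ctrl, imaging, finish_job gives the robot as it stands.
- The arm moves only by the shell command python3 -m inch 'ROWS'. ROWS is JSON, one flat list of numbers, 7 for each row, row after row: the opening, from 0 (shut) to 1 (fully open), then the shift along the tool's x, y, z in cm, then the turn, a rotation vector about the tool's x, y, z in degrees. A call has 1 to 12 rows; each row is the pose to reach, as a shift and turn from the pose commanded when the call began, along the tool's axes at that moment; what a row does not reach only later rows make up. A row lasts 1/10 s, in which the tool goes at most 50 mm and 8.59 degrees, less where a joint would pass 70% of its speed; a pose out of reach is approached as far as the arm can. A call with a gripper value outside its range is refused whole. The fingers move at their own pace and stop on an object; the grip force is fixed at half the most. Time passes only in rows, so rows that repeat a pose let the fingers close. It gives the time, the measured TCP pose, the force and the opening at its end, in the units of the state.
- ctrl.read_state(): the state, without advancing time (a new reading comes with each control period).
- imaging.get_image(name): name is "side" or "top"; returns a dict with "img" (420x560x3 uint8, red, green, blue), "fx", "fy", "cx", "cy" (pixels), "dist" ([k1, k2, p1, p2, k3] as OpenCV has them; the pictures are not rectified), "R" (3x3) and "t" (3): a world point X has camera coordinates R X + t. Camera axes: x right, y down, z forward; pixel columns grow to the right and rows downward; lengths in mm; the calibration is good to about 2 mm. A picture is of the moment at which its call begins. There is no depth.
- finish_job(): hands the job in, once; it reports no verdict.
The state is a dict: "clock": time; "qpos": joint angles; "qd": joint speeds; "tau": joint torques, N m; "eef_pos": TCP position; "tool_rot": TCP orientation; "force": force on the tool from outside, world axes, zero at the start; "torque": the same for the moment, N m; "width": finger opening in mm.
Only numpy, scipy, OpenCV 4.12 (cv2) and the standard library are available. Lean on these libraries where they do the work, as an engineer would, in place of code of your own. Each camera call takes 0.05 s, during which the arm holds its last target.

## Task

The chip tray of the bench punch is latched shut. Take the push key out of the wooden rack, push its rod down through the slot in the top of the punch until the hidden latch lets the tray spring open, then stand the key back in its hole in the rack and let go. Leave the tray open and do not disturb the awl, the thread cone, the tape dispenser or the pattern weight.

Things in the scene. Friction and masses are not known exactly. Their poses are not given: they have to be found in the camera images.
- key: push key, loose, 90 g, upright in one of the rack's two holes. Straight steel rod, 9 mm diameter, 85 mm long, round tip; above it a steel collar, 30 mm diameter, 6 mm thick, resting on the rack's top; then a straight round wooden handle, 26 mm diameter, 70 mm long. Origin on the axis at the collar's underside; z up along the axis (handle z = 6 to 76 mm, rod 0 to -85 mm).
- key_tip (a point): lower end of the key's rod, 85 mm below the key's origin on its axis
- rack: small fixed wooden tool rack, 80 mm (x) by 180 mm (y), 110 mm high, with open front and back: the 14 mm thick top board has two round holes of 17 mm diameter at y = -40 and +40 mm; one holds the key, the other the awl (either way round), and nothing else is in it. Origin at the centre of its underside, z up.
- hole_a (a point): centre of the mouth of one rack hole, on the board's top face, 110 mm above the table, at rack y = -40 mm
- hole_b (a point): centre of the mouth of the other rack hole, on the board's top face, 110 mm above the table, at rack y = +40 mm
- awl: awl, loose, 70 g, standing in the other rack hole: thin 6 mm rod 55 mm long, 28 mm collar, short bulbous wooden handle up to 38 mm wide, its top 42 mm above the board (lift the key clear of it). Bystander: leave it in its place. Origin on its axis at the underside of its collar.
- punch: bench punch for card patterns, fixed to the table: grey painted metal housing 160 mm (x) by 260 mm (y), 110 mm high, its front (tray side, +x) away from the robot. Origin at the centre of its underside, z up. At its -y end (y = -60 to -110 mm) a press head rises to 197 mm, with a hand lever to 285 mm at y = -125 mm; the flat deck around the slot (y = -15 to 130 mm) is clear.
- slot (a point): centre of the slot's mouth in the deck's top face, 110 mm above the table (punch x = 0, y = +60 mm). The slot goes straight down through the 8 mm deck; it is 36 mm long along the punch's x and 16 mm wide along its y; the point's axes are the punch's. The key's rod fits through it, the key's collar does not.
- latch_top (a point): top of the hidden sprung steel latch tab, under the slot's centre and covering the whole slot, 48 mm below the mouth at rest. It travels straight down at most 20 mm and lets the tray go at about 12 mm (rod tip 60 mm below the mouth), against about 3.5 N at first and 6 N at the bottom. It may stay down once the tray is open.
- tray (a joint): opening of the chip tray in m: about 0 latched, 0.044 fully open; a spring pushes it out towards +x of the punch (away from the robot) as soon as the latch lets go and keeps it open
- tray_front (a point): middle of the dark front panel of the tray (124 mm wide, 46 mm high), in the punch's front face, below the slot; with the tray it moves along the punch's +x by 44 mm. A lip at the panel's top stands 12 mm further out
- cone: bystander: cone of thread, 90 mm across at the foot, 150 mm high, beyond the press-head end of the punch. Origin at the centre of its underside.
- dispenser: bystander: desk tape dispenser, 150 mm long, 55 mm wide, 98 mm high, on the far side of the table. Origin at the centre of its underside, length along its x.
- weight: bystander: round steel pattern weight, 70 mm across, 55 mm high, on the far side of the table. Origin at the centre of its underside.
There are look-alikes about, which are no part of the job. Leave any green or turquoise look-alike of the key alone.

How it is judged:
By the outcome, as a careful person would: the job done as asked, in the order asked, and still so for the second after the job is handed in, with the robot touching nothing.
It also fails if it takes over 53 s, if anything falls off the work surface, if the arm or the gripper's body presses on something with over 40 N, if the wrist force passes 120 N, or if a joint passes its speed limit or range.

## Working session

There is one attempt and no reset: what is moved stays moved. The work goes in short steps, Python scripts to look and compute and a shell command to move; the robot and the scene stay as the last step left them, time stands still between calls to the robot, and variables do not carry over. Pictures are saved under pics/ and viewed, and the job is handed in when it is done.

```bash
ls; mkdir -p pics
python3 - <<'E'
from cell import ctrl, imaging
import cv2, pickle
s=ctrl.read_state(); print(s)
for n in("side","top"):
    d=imaging.get_image(n); pickle.dump(d,open(f"pics/{n}0.pkl","wb"))
    cv2.imwrite(f"pics/{n}0.png",d["img"][:,:,::-1])
    print(n,d["fx"],d["cx"],d["cy"],d["dist"],d["R"],d["t"])
E
```

```text
pics
{'clock': 0.0, 'qpos': array([ 1.13120002,  0.62932695,  0.03843633,  1.51834512, -0.02699904,
        0.99631401, -0.01998725]), 'qd': array([-1.45403853e-03,  5.57026357e-04, -3.96544944e-04,  7.55796973e-04,
        5.04013144e-04, -5.64492932e-04, -7.74342549e-05]), 'tau': array([ 5.33477680e-05, -5.63396895e+01,  1.22578941e+00, -1.93447763e+01,
        1.07751426e-02,  1.05503478e-02, -2.50112839e-05]), 'eef_pos': array([ 237.1542691, -604.5305939,  230.4087403]), 'tool_rot': array([-1.57267184e+00, -2.08907038e-05, -2.76777798e+00]), 'force': array([ 0.6418625 , -0.14981972, -0.88671398]), 'torque': array([ 0.02572698, -0.01171642,  0.02548701]), 'width': 85.49189614508825}
side 414.75806524069856 275.9584102122009 210.57027737114828 [-0.03800182  0.          0.          0.          0.        ] [[-0.88642611 -0.46270056 -0.01252784]
 [-0.35072003  0.68906824 -0.63417697]
 [ 0.30206658 -0.55775725 -0.77308643]] [503.03983316 308.28092796 964.53548952]
top 482.54429615729015 277.2403311933858 211.7280007655663 [-0.11886004  0.          0.          0.          0.        ] [[-0.01271195 -0.99990175  0.00590751]
 [-0.9961184   0.01214878 -0.08718103]
 [ 0.08710069 -0.00699282 -0.99617497]] [ -62.29022768  583.59874866 1377.73938441]
```

View pics/side0.png

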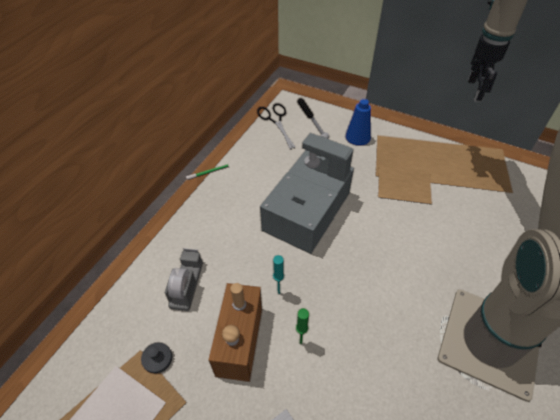

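View pics/top0.png

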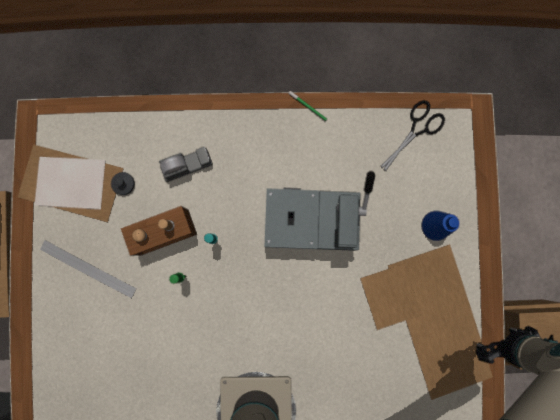

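The rack shows two wooden handles. One is at side (237,295) / top (165,226), slim and straight. The other is at side (231,335) / top (139,237), short and bulbous. The turquoise one at side (279,265) and the green one at side (302,320) are look-alikes to leave alone. I'll confirm this in enlarged crops.

Run:
```python
import cv2, numpy as np
s=cv2.imread("pics/side0.png");t=cv2.imread("pics/top0.png")
a=cv2.resize(s[270:390,195:275],None,fx=5,fy=5,interpolation=cv2.INTER_CUBIC)
b=cv2.resize(t[200:260,115:195],None,fx=5,fy=5,interpolation=cv2.INTER_CUBIC)
c=np.zeros((600,800,3),np.uint8);c[:600,:400]=a;c[:300,400:]=b
cv2.imwrite("pics/crop1.png",c)
a=cv2.resize(s[130:250,255:360],None,fx=4,fy=4,interpolation=cv2.INTER_CUBIC)
b=cv2.resize(t[180:255,260:370],None,fx=3.5,fy=4,interpolation=cv2.INTER_CUBIC)
c=np.zeros((600,810,3),np.uint8);c[:a.shape[0],:a.shape[1]]=a;c[:b.shape[0],420:420+b.shape[1]]=b
cv2.imwrite("pics/crop2.png",c[:480,:800])
```

```text
(no output)
```

View pics/crop1.png

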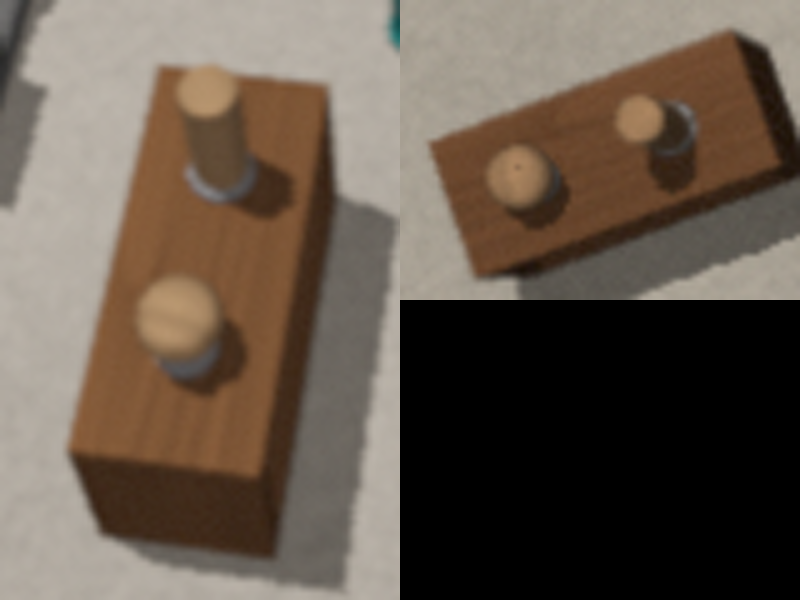

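View pics/crop2.png

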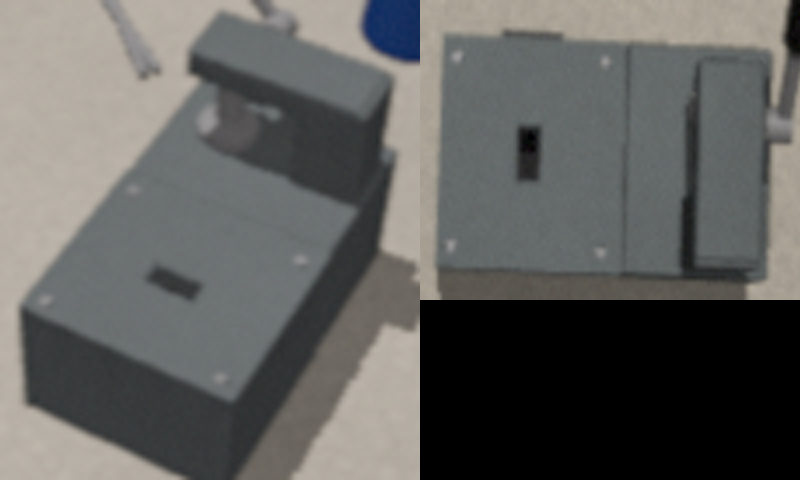

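The crops confirm it. The key is the tall straight handle (top px about 163,224; side px about 237,288). The bulbous one is the awl. The slot is at top px about (291,218) and side px about (298,200). Next I measure positions.

```bash
cat > h.py <<'E'
import cv2, numpy as np, pickle
def ray(d,uv):
    K=np.array([[d["fx"],0,d["cx"]],[0,d["fy"],d["cy"]],[0,0,1]])
    n=cv2.undistortPoints(np.array(uv,float).reshape(-1,1,2),K,np.array(d["dist"])).reshape(-1,2)
    R=np.array(d["R"]);t=np.array(d["t"])
    return -R.T@t, np.c_[n,np.ones(len(n))]@R
def plane(d,uv,z):
    c,v=ray(d,uv); return c+v*((z-c[2])/v[:,2])[:,None]
def tri(d1,u1,d2,u2):
    A=np.zeros((3,3));b=np.zeros(3);L=[]
    for d,u in((d1,u1),(d2,u2)):
        c,v=ray(d,[u]);v=v[0]/np.linalg.norm(v);P=np.eye(3)-np.outer(v,v);A+=P;b+=P@c;L.append((c,P))
    X=np.linalg.solve(A,b);return X,[np.linalg.norm(P@(X-c)) for c,P in L]
def proj(d,X):
    K=np.array([[d["fx"],0,d["cx"]],[0,d["fy"],d["cy"]],[0,0,1]])
    return cv2.projectPoints(np.array(X,float).reshape(-1,1,3),cv2.Rodrigues(np.array(d["R"]))[0],np.array(d["t"]),K,np.array(d["dist"]))[0].reshape(-1,2)
def blob(mask,box):
    x0,y0,x1,y1=box;m=np.zeros_like(mask);m[y0:y1,x0:x1]=mask[y0:y1,x0:x1]
    n,l,s,c=cv2.connectedComponentsWithStats(m.astype(np.uint8));i=1+np.argmax(s[1:,4]);return c[i],s[i],l==i
E
python3 - <<'E'
from h import *
S=pickle.load(open("pics/side0.pkl","rb"));T=pickle.load(open("pics/top0.pkl","rb"))
# slot
out={}
for n,d,b in(("S",S,(288,190,308,208)),("T",T,(284,206,298,228))):
    g=d["img"].astype(float).mean(2)
    x0,y0,x1,y1=b
    w=np.clip(np.median(g[y0:y1,x0:x1])-10-g[y0:y1,x0:x1],0,None); w=np.minimum(w,25)
    yy,xx=np.mgrid[y0:y1,x0:x1];uv=((w*xx).sum()/w.sum(),(w*yy).sum()/w.sum());out[n]=uv
    print(n,"slot",uv,plane(d,[uv],110)[0])
print(tri(S,out["S"],T,out["T"]))
f=lambda u,v,x,y,k=5:((u+.5)/k-.5+x,(v+.5)/k-.5+y)
# key top: bright wood face
hs,ht=f(208,90,195,270),f(240,119,115,200)
for n,d,b in(("S",S,(226,278,248,298)),("T",T,(155,215,172,232))):
    im=d["img"].astype(int); m=(im[:,:,0]>165)&(im[:,:,0]-im[:,:,2]>45)
    c,s,l=blob(m,b); print(n,"keytop",c,s,plane(d,[c],186)[0]); out[n]=c
print("hand",hs,ht,tri(S,hs,T,ht),tri(S,out["S"],T,out["T"]))
# collar
print("collar S/T at z116",plane(S,[f(220,177,195,270)],116),plane(T,[f(670,127,35,200)],116))
C=plane(T,[f(30,143,115,200),f(335,30,115,200),f(385,165,115,200),f(78,277,115,200)],110);print("rackT",C,C.mean(0))
Cs=plane(S,[f(70,452,195,270),f(160,66,195,270),f(328,87,195,270),f(262,476,195,270)],110);print("rackS",Cs,Cs.mean(0))
for C in(C,Cs):
  e=[C[1]-C[0],C[2]-C[3]];print([np.degrees(np.arctan2(v[1],v[0])) for v in e],[np.linalg.norm(v) for v in e])
# punch edges
g=lambda u,v:((u+.5-420)/3.5-.5+260,(v+.5)/4-.5+180)
P=plane(T,[g(445,36),g(770,50),g(438,267),g(765,278),g(457,56),g(605,61),g(449,246),g(600,253)],110);print(P[:,:2])
E
```

```text
S slot (np.float64(298.0580762250454), np.float64(200.2887678967534)) [ 553.81625767 -104.02131237  110.        ]
T slot (np.float64(290.5725330334552), np.float64(217.7556929997189)) [ 558.4391852  -105.15572272  110.        ]
(array([ 556.80792278, -105.93128198,  106.85208773]), [np.float64(1.9780191969024286), np.float64(1.978019196902457)])
S keytop [235.77631579 287.40789474] [231 283  10  10  76] [539.17293133 228.75064431 186.        ]
T keytop [163.375 222.375] [162 221   4   4   8] [544.73562625 226.10098445 186.        ]
hand (236.2, 287.6) (162.6, 223.4) (array([540.7815284 , 228.0511547 , 183.14322933]), [np.float64(1.6548575420036147), np.float64(1.6548575420039413)]) (array([543.35592951, 226.68944097, 179.70663564]), [np.float64(1.9793542488657543), np.float64(1.9793542488657971)])
collar S/T at z116 [[536.65981203 232.90672585 116.        ]] [[542.16327365 227.80159864 116.        ]]
rackT [[535.11416148 363.17020609 110.        ]
 [595.49601376 193.41329008 110.        ]
 [521.04935439 165.60509717 110.        ]
 [461.30246434 335.44245142 110.        ]] [528.24049849 264.40776119 110.        ]
rackS [[530.23567996 363.85323193 110.        ]
 [591.65078946 195.30650232 110.        ]
 [517.85690674 169.51567543 110.        ]
 [456.13517124 336.25193834 110.        ]] [523.96963685 266.231837   110.        ]
[np.float64(-70.41973183647416), np.float64(-70.61869571568653)] [np.float64(180.17596570910976), np.float64(180.04004490766206)]
[np.float64(-69.97925561519004), np.float64(-69.68666528290626)] [np.float64(179.38733437998357), np.float64(177.79357132113904)]
[[ 639.4090758   -41.07483691]
 [ 626.85705348 -296.71363766]
 [ 481.31793377  -33.91899826]
 [ 470.29787603 -288.56940833]
 [ 625.46773053  -50.32925474]
 [ 620.65298952 -166.322007  ]
 [ 495.47081253  -42.62019058]
 [ 489.19378256 -159.95055503]]
```

```bash
cat >> h.py <<'E'
from scipy.spatial.transform import Rotation as Ro
def rel(p0,yaw0,p1,yaw1):
    """tool-down: commanded (p0,yaw0 deg)->(p1,yaw1): shift cm in tool axes, turn deg about tool axes"""
    R0=Ro.from_euler('xyz',[-90,0,yaw0],degrees=True);R1=Ro.from_euler('xyz',[-90,0,yaw1],degrees=True)
    d=np.subtract(p1,p0)
    return np.round(R0.inv().apply(d)/10,3),np.round((R0.inv()*R1).as_rotvec(degrees=True),2),np.linalg.norm(d)
E
python3 -c "
from h import *
print(rel([237.379,-605.119,231.313],np.degrees(-2.768),[420,-120,260],-70.2))
print(rel([420,-120,260],-70.2,[540.5,227.5,230],-70.2))"
```

```text
(array([-34.707,  -2.869, -38.501]), array([  0.  , -88.39,   0.  ]), np.float64(519.1472024108384))
(array([-28.614,   3.   ,  23.109]), array([0., 0., 0.]), np.float64(369.0210021123459))
```

```bash
python3 -m inch '[1,-34.7,-2.87,-38.5,0,-88.4,0, 1,-34.7,-2.87,-38.5,0,-88.4,0, 1,-34.7,-2.87,-38.5,0,-88.4,0, 1,-34.7,-2.87,-38.5,0,-88.4,0, 1,-34.7,-2.87,-38.5,0,-88.4,0, 1,-34.7,-2.87,-38.5,0,-88.4,0, 1,-34.7,-2.87,-38.5,0,-88.4,0, 1,-34.7,-2.87,-38.5,0,-88.4,0, 1,-34.7,-2.87,-38.5,0,-88.4,0, 1,-34.7,-2.87,-38.5,0,-88.4,0, 1,-34.7,-2.87,-38.5,0,-88.4,0, 1,-34.7,-2.87,-38.5,0,-88.4,0]'; python3 -c "
from cell import ctrl
s=ctrl.read_state();print(s['eef_pos'],s['tool_rot'],s['qpos'],s['clock'])"
```

```text
clock: 1.3
eef_pos: [420.9, -116.7, 260.3]
tool_rot: [-1.569, 0.001, -1.218]
force: [-0.0, -0.1, -0.3]
width: 85.1
[ 420.93910258 -116.66029718  260.29587751] [-1.56923692e+00  7.43919792e-04 -1.21794171e+00] [ 0.57281122  0.31299641 -0.47251039  2.03218959  0.18804118  0.83662524
  0.34638489] 1.3
```

```bash
python3 -m inch '[1,-28.6,3,23.1,0,0,0, 1,-28.6,3,23.1,0,0,0, 1,-28.6,3,23.1,0,0,0, 1,-28.6,3,23.1,0,0,0, 1,-28.6,3,23.1,0,0,0, 1,-28.6,3,23.1,0,0,0, 1,-28.6,3,23.1,0,0,0, 1,-28.6,3,23.1,0,0,0, 1,-28.6,3,23.1,0,0,0, 1,-28.6,3,23.1,0,0,0]'
python3 - <<'E'
from cell import imaging,ctrl
import cv2,pickle
s=ctrl.read_state();print(s['eef_pos'],s['tool_rot'],s['qpos'])
for n in("side","top"):
    d=imaging.get_image(n); pickle.dump(d,open(f"pics/{n}1.pkl","wb"))
    im=d["img"][:,:,::-1]
    im=im[190:390,150:330] if n=="side" else im[150:290,90:240]
    cv2.imwrite(f"pics/{n}1.png",cv2.resize(im,None,fx=3,fy=3,interpolation=cv2.INTER_CUBIC))
E
```

```text
clock: 2.3
eef_pos: [540.2, 225.3, 229.2]
tool_rot: [-1.573, -0.002, -1.227]
force: [0.2, -0.3, -0.2]
width: 85.3
[540.19032097 225.26590988 229.1948578 ] [-1.5729275  -0.00177717 -1.22668243] [-0.14862713  0.57169647 -0.46438717  1.69544148  0.30434418  0.94910134
 -0.3847718 ]
```

View pics/side1.png

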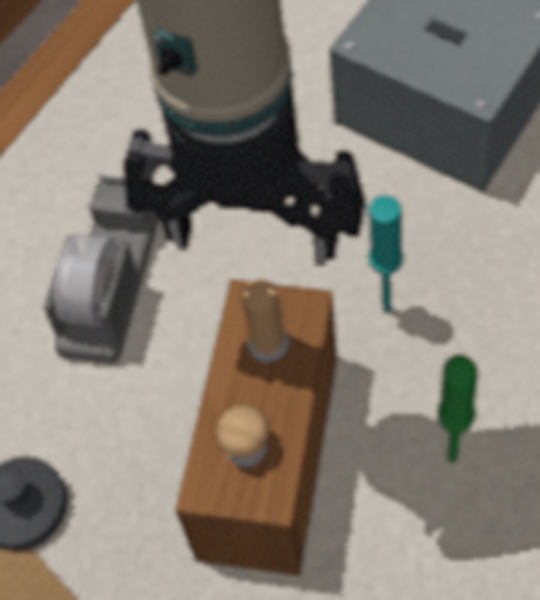

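View pics/top1.png

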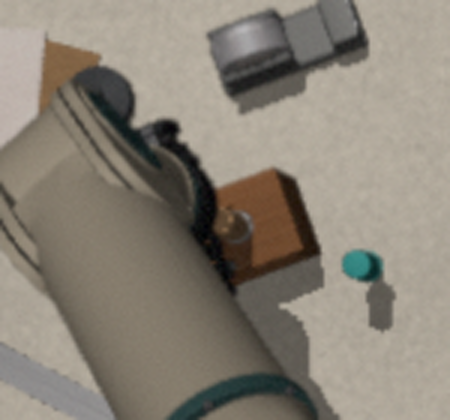

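```bash
python3 -c "
from h import *
S=pickle.load(open('pics/side1.pkl','rb'))
p=plane(S,[(210,271),(258,276)],240);print(p,p.mean(0))"
```

```text
[[583.86418922 244.18193774 240.        ]
 [493.80245213 210.61357484 240.        ]] [538.83332067 227.39775629 240.        ]
```

```bash
python3 -m inch '[1,0,3,0,0,0,0, 1,0,6,0,0,0,0, 1,0,8,0,0,0,0, 1,0,9,0,0,0,0, 1,0,9,0,0,0,0, 1,0,9,0,0,0,0]'
python3 - <<'E'
from cell import imaging,ctrl
import cv2,pickle
s=ctrl.read_state();print(s['eef_pos'],s['tool_rot'],s['qpos'])
for n in("side",):
    d=imaging.get_image(n); pickle.dump(d,open(f"pics/{n}2.pkl","wb"))
    im=d["img"][:,:,::-1]
    im=im[210:390,180:320]
    cv2.imwrite(f"pics/{n}2.png",cv2.resize(im,None,fx=3.3,fy=3.3,interpolation=cv2.INTER_CUBIC))
E
```

```text
clock: 3.0
eef_pos: [540.9, 227.0, 140.9]
tool_rot: [-1.569, -0.0, -1.226]
force: [0.3, -0.5, 0.1]
width: 85.3
[540.9009107  226.97594853 140.93124318] [-1.56943937e+00 -7.48616881e-05 -1.22603444e+00] [-0.18398526  0.67876658 -0.41506785  1.77966118  0.37641691  0.76085175
 -0.44810934]
```

View pics/side2.png

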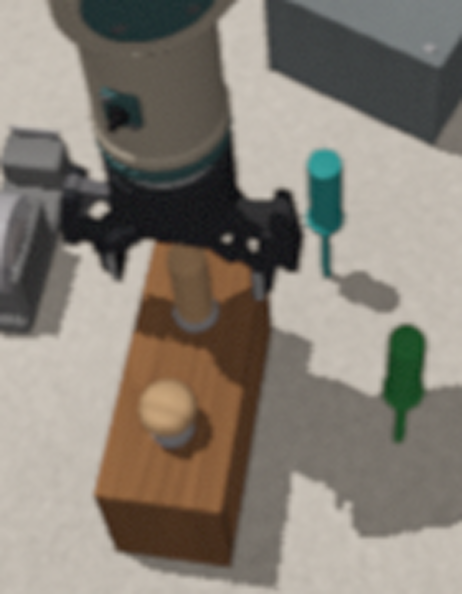

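The key handle (crop px about 190,285) sits midway between the fingertips at (118,268) and (262,290). I'll close on it.

```bash
python3 -m inch '[0.2,0,0,0,0,0,0, 0.2,0,0,0,0,0,0, 0,0,0,0,0,0,0, 0,0,0,0,0,0,0, 0,0,0,0,0,0,0, 0,0,0,0,0,0,0, 0,0,0,0,0,0,0, 0,0,0,0,0,0,0]'
```

```text
clock: 3.85
eef_pos: [540.5, 227.6, 140.4]
tool_rot: [-1.57, 0.0, -1.225]
force: [0.4, -0.8, 5.3]
width: 24.8
```

```bash
python3 -m inch '[0,0,-1,0,0,0,0, 0,0,-3,0,0,0,0, 0,0,-6,0,0,0,0, 0,0,-9,0,0,0,0, 0,0,-12,0,0,0,0, 0,0,-14,0,0,0,0, 0,0,-14,0,0,0,0, 0,0,-14,0,0,0,0]'
python3 - <<'E'
from cell import imaging,ctrl
import cv2,pickle
for n in("side","top"):
    d=imaging.get_image(n); pickle.dump(d,open(f"pics/{n}3.pkl","wb"))
    im=d["img"][:,:,::-1]
    im=im[150:350,170:330] if n=="side" else im[150:290,90:240]
    cv2.imwrite(f"pics/{n}3.png",cv2.resize(im,None,fx=3,fy=3,interpolation=cv2.INTER_CUBIC))
from h import rel
print(rel([540.5,227.5,280],-70.2,[556,-104.6,280],-70.2))
E
```

```text
clock: 4.65
eef_pos: [539.8, 227.0, 279.6]
tool_rot: [-1.571, -0.0, -1.225]
force: [0.9, 0.3, -0.9]
width: 24.5
(array([31.772, -0.   , -9.791]), array([0., 0., 0.]), np.float64(332.46151656996335))
```

View pics/side3.png

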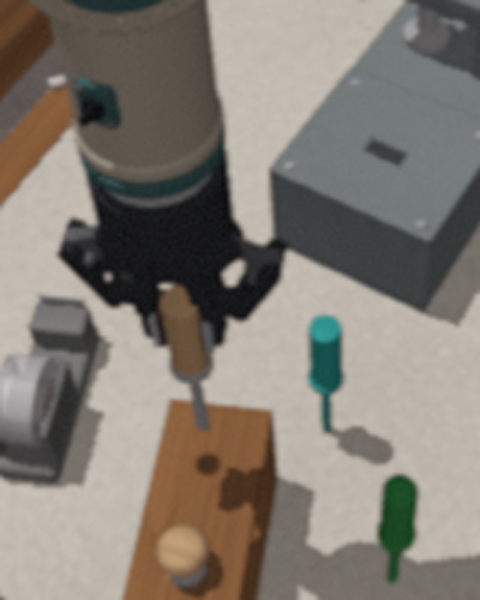

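View pics/top3.png

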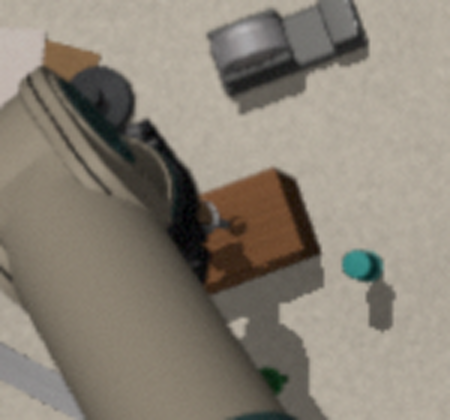

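Run:
```python
from h import *
S=pickle.load(open('pics/side3.pkl','rb'));T=pickle.load(open('pics/top3.pkl','rb'))
f=lambda u,v,x,y,k=3:((u+.5)/k-.5+x,(v+.5)/k-.5+y)
print("hole S",plane(S,[f(207,463,170,150)],110),"T",plane(T,[f(238,226,90,150)],110), tri(S,f(207,463,170,150),T,f(238,226,90,150)))
tip=f(204,428,170,150)
print("tip S",plane(S,[tip],165))
X=np.array([540.5,227.5,0]);
for z in(165,250,326):print(z,proj(S,[[540.5,227.5,z]])[0],(proj(S,[[540.5,227.5,z]])[0]-[170,150]+.5)*3-.5,(proj(T,[[540.5,227.5,z]])[0]-[90,150]+.5)*3-.5)
```

```text
hole S [[539.74519728 228.40840617 110.        ]] T [[542.52574542 228.01303631 110.        ]] (array([541.57656068, 227.97269974, 107.8724807 ]), [np.float64(1.1818417278274849), np.float64(1.1818417278274675)])
tip S [[537.21909113 227.86621053 165.        ]]
165 [236.42048433 291.55686307] [200.26145299 425.67058921] [224.97798328 224.53824779]
250 [232.63215449 270.54884896] [188.89646348 362.64654689] [201.57492221 218.19867984]
326 [228.68746343 248.60868671] [177.06239029 296.82606014] [177.66862654 211.71313328]
```

```bash
python3 -m inch '[0,2,0,-0.6,0,0,0, 0,6,0,-1.8,0,0,0, 0,10.5,0,-3.2,0,0,0, 0,15,0,-4.6,0,0,0, 0,19.5,0,-6,0,0,0, 0,24,0,-7.3,0,0,0, 0,28,0,-8.5,0,0,0, 0,30.5,0,-9.3,0,0,0, 0,31.8,1,-9.7,0,0,0, 0,31.8,3,-9.7,0,0,0, 0,31.8,3.5,-9.7,0,0,0, 0,31.8,3.5,-9.7,0,0,0]'
python3 - <<'E'
from cell import imaging,ctrl
import cv2,pickle
s=ctrl.read_state();print(s['eef_pos'],s['tool_rot'],s['qpos'])
for n in("side","top"):
    d=imaging.get_image(n); pickle.dump(d,open(f"pics/{n}4.pkl","wb"))
    im=d["img"][:,:,::-1]
    im=im[130:250,240:370] if n=="side" else im[170:270,240:370]
    cv2.imwrite(f"pics/{n}4.png",cv2.resize(im,None,fx=5,fy=5,interpolation=cv2.INTER_CUBIC))
E
```

```text
clock: 5.95
eef_pos: [555.7, -103.1, 243.4]
tool_rot: [-1.573, 0.003, -1.223]
force: [0.3, 0.7, -1.0]
width: 24.5
[ 555.74186325 -103.05953205  243.38058288] [-1.57349265  0.00267302 -1.22270612] [ 0.43036773  0.52489853 -0.45150258  1.73221263  0.27026835  0.95020675
  0.22063415]
```

View pics/side4.png

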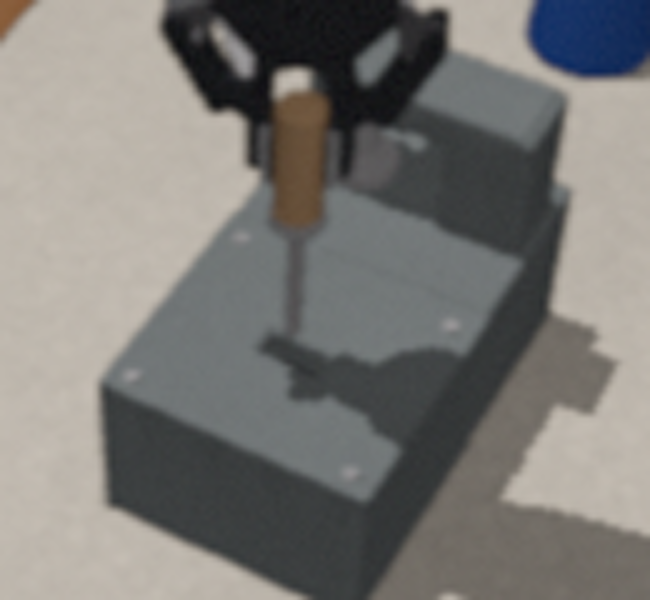

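View pics/top4.png

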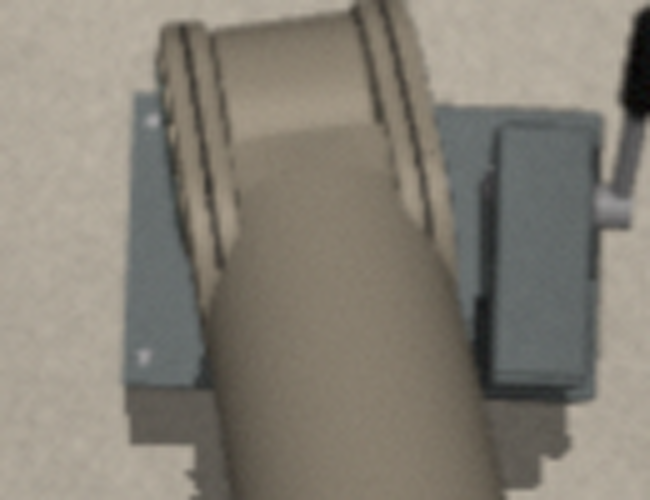

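Run:
```python
from h import *
from cell import ctrl
S=pickle.load(open('pics/side4.pkl','rb'))
f=lambda u,v,x,y,k=5:((u+.5)/k-.5+x,(v+.5)/k-.5+y)
for v in (332,336):
  for z in(129,131): print(v,z,plane(S,[f(293,v,240,130)],z))
print("collar",plane(S,[f(297,225,240,130)],216))
print(proj(S,[[553.8,-104.1,129.5]]))
print(ctrl.read_state()['eef_pos'])
```

```text
332 129 [[ 553.31200536 -102.5763579   129.        ]]
332 131 [[ 552.60181224 -100.96144612  131.        ]]
336 129 [[ 552.10405647 -100.0563596   129.        ]]
336 131 [[551.39681505 -98.4476056  131.        ]]
collar [[550.9151509  -96.32932511 216.        ]]
[[298.28871293 195.42292492]]
[ 557.01042182 -103.27208045  245.07635828]
```

```bash
python3 -m inch '[0,0.1,0.8,0,0,0,0, 0,0.1,1.5,0,0,0,0, 0,0.1,1.5,0,0,0,0, 0,0.1,1.5,0,0,0,0]'
python3 - <<'E'
from cell import imaging,ctrl
import cv2,pickle
for n in("side",):
    d=imaging.get_image(n); pickle.dump(d,open(f"pics/{n}5.pkl","wb"))
    im=d["img"][:,:,::-1]
    im=im[160:220,260:330]
    cv2.imwrite(f"pics/{n}5.png",cv2.resize(im,None,fx=10,fy=10,interpolation=cv2.INTER_CUBIC))
E
```

```text
clock: 6.45
eef_pos: [557.0, -105.6, 229.8]
tool_rot: [-1.571, 0.0, -1.225]
force: [1.1, -0.1, -0.2]
width: 24.5
```

View pics/side5.png

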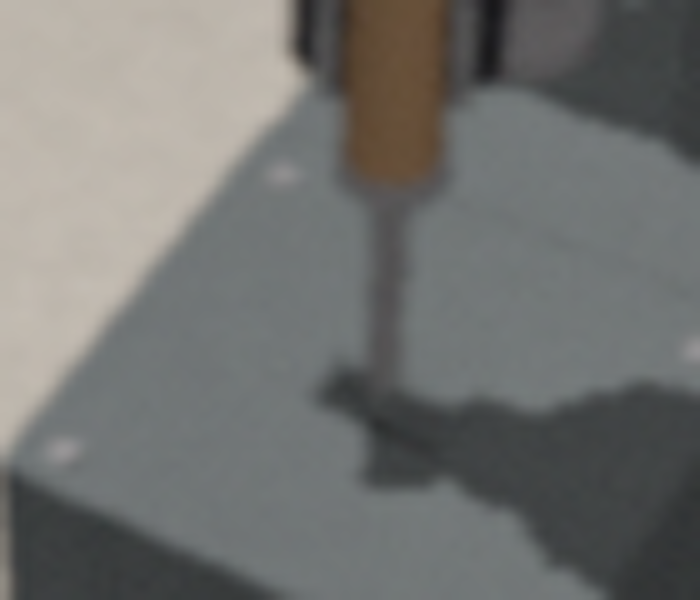

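```bash
python3 -m inch '[0,0,0.6,0,0,0,0, 0,0,1.2,0,0,0,0, 0,0,1.8,0,0,0,0, 0,0,2.4,0,0,0,0, 0,0,3,0,0,0,0, 0,0,3,0,0,0,0]'
python3 - <<'E'
from cell import imaging,ctrl
import cv2,pickle
for n in("side",):
    d=imaging.get_image(n); pickle.dump(d,open(f"pics/{n}6.pkl","wb"))
    im=d["img"][:,:,::-1]
    im=im[160:220,260:330]
    cv2.imwrite(f"pics/{n}6.png",cv2.resize(im,None,fx=8,fy=8,interpolation=cv2.INTER_CUBIC))
E
```

```text
clock: 7.1
eef_pos: [556.4, -105.6, 198.9]
tool_rot: [-1.573, 0.001, -1.225]
force: [-0.2, -0.4, -1.1]
width: 24.9
```

View pics/side6.png

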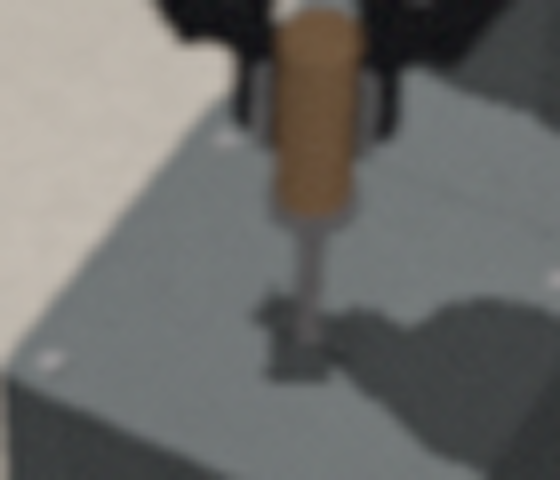

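```bash
python3 -m inch '[0,0,0.6,0,0,0,0, 0,0,1.2,0,0,0,0, 0,0,1.8,0,0,0,0, 0,0,2.4,0,0,0,0, 0,0,2.8,0,0,0,0, 0,0,3.2,0,0,0,0, 0,0,3.2,0,0,0,0]'
```

```text
clock: 7.85
eef_pos: [557.1, -105.6, 168.0]
tool_rot: [-1.571, -0.0, -1.225]
force: [-0.3, -0.0, 3.4]
width: 24.6
```

```bash
python3 -m inch '[0,0,0.3,0,0,0,0, 0,0,0.6,0,0,0,0, 0,0,0.8,0,0,0,0, 0,0,0.8,0,0,0,0, 0,0,0.8,0,0,0,0]'
python3 - <<'E'
from cell import imaging,ctrl
import cv2,pickle,numpy as np
I=[]
for n in("side","top"):
    d=imaging.get_image(n); pickle.dump(d,open(f"pics/{n}7.pkl","wb"))
    im=d["img"][:,:,::-1]
    im=im[140:250,250:360] if n=="side" else im[165:275,260:370]
    I.append(cv2.resize(im,None,fx=3.6,fy=3.6,interpolation=cv2.INTER_CUBIC))
cv2.imwrite("pics/c7.png",np.hstack(I))
E
```

```text
clock: 8.35
eef_pos: [557.4, -105.6, 160.2]
tool_rot: [-1.57, -0.0, -1.225]
force: [-0.6, -0.3, 4.1]
width: 24.6
```

View pics/c7.png

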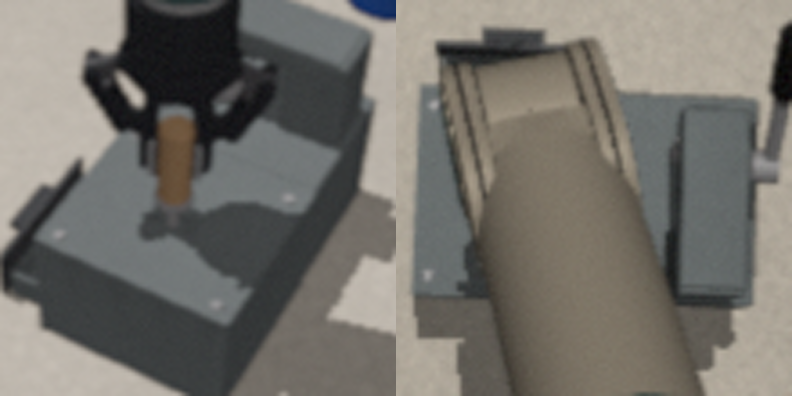

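The tray has sprung open: its panel stands out at crop px (45,220) in the side view and the lip at (513,38) in the top view. I'll withdraw and carry the key back.

```bash
python3 -m inch '[0,0,-1,0,0,0,0, 0,0,-3,0,0,0,0, 0,0,-6,0,0,0,0, 0,0,-9,0,0,0,0, 0,0,-11.5,0,0,0,0, 0,0,-12,0,0,0,0, 0,0,-12,0,0,0,0]' && python3 -m inch '[0,-2,0,0.6,0,0,0, 0,-6,0,1.8,0,0,0, 0,-10.5,0,3.2,0,0,0, 0,-15,0,4.6,0,0,0, 0,-19.5,0,6,0,0,0, 0,-24,0,7.3,0,0,0, 0,-28,0,8.5,0,0,0, 0,-30.5,0,9.3,0,0,0, 0,-31.9,1,9.7,0,0,0, 0,-31.9,2.5,9.7,0,0,0, 0,-31.9,4,9.7,0,0,0, 0,-31.9,4,9.7,0,0,0]'
python3 - <<'E'
from cell import imaging,ctrl
import cv2,pickle
s=ctrl.read_state();print(s['eef_pos'])
for n in("side","top"):
    d=imaging.get_image(n); pickle.dump(d,open(f"pics/{n}8.pkl","wb"))
    im=d["img"][:,:,::-1]
    im=im[250:350,195:275] if n=="side" else im[180:260,120:220]
    cv2.imwrite(f"pics/{n}8.png",cv2.resize(im,None,fx=6,fy=6,interpolation=cv2.INTER_CUBIC))
E
```

```text
clock: 9.15
eef_pos: [557.0, -105.7, 280.4]
tool_rot: [-1.57, -0.001, -1.225]
force: [-0.7, -1.0, -0.5]
width: 24.8
clock: 10.35
eef_pos: [538.3, 224.7, 236.1]
tool_rot: [-1.579, -0.002, -1.226]
force: [-0.4, -0.3, -1.1]
width: 24.9
[538.30681342 224.70689689 236.0967571 ]
```

View pics/side8.png

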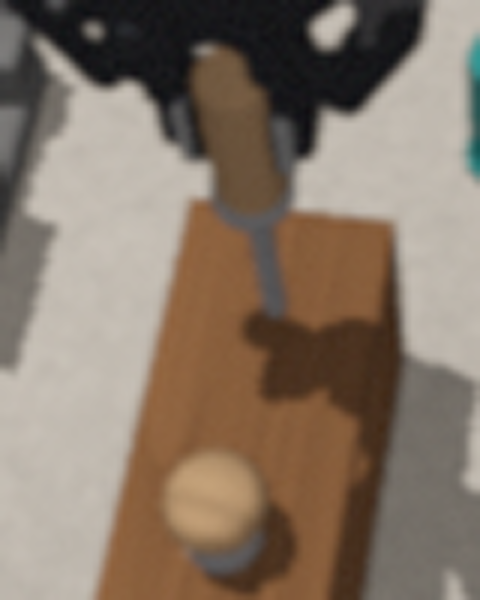

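View pics/top8.png

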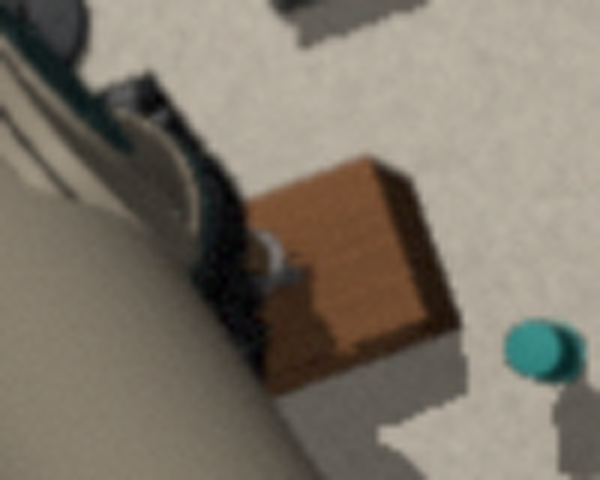

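```bash
python3 -m inch '[0,0,0,0,0,0,0, 0,0,0,0,0,0,0]'
python3 - <<'E'
from cell import imaging,ctrl
from h import *
s=ctrl.read_state();print(s['eef_pos'],s['tool_rot'])
d=imaging.get_image("side"); pickle.dump(d,open(f"pics/side9.pkl","wb"))
im=d["img"][:,:,::-1][250:350,195:275]
cv2.imwrite(f"pics/side9.png",cv2.resize(im,None,fx=6,fy=6,interpolation=cv2.INTER_CUBIC))
P=proj(d,[[539.2,228.4,z] for z in(110,125,210,286)]);print((P-[195,250]+.5)*6-.5)
P=proj(d,[[538.8,227.4,z] for z in(110,125,210,286)]);print((P-[195,250]+.5)*6-.5)
E
```

```text
clock: 10.65
eef_pos: [540.7, 227.2, 240.6]
tool_rot: [-1.57, -0.0, -1.226]
force: [0.0, -0.0, -0.9]
width: 24.7
[540.67315542 227.20866878 240.59048835] [-1.56963472e+00 -1.64877445e-05 -1.22555484e+00]
[[265.78302907 327.10084038]
 [262.38377189 308.22372608]
 [241.35071246 191.23688603]
 [219.561033    69.70774053]]
[[268.10189133 325.35484051]
 [264.73431947 306.46371117]
 [243.89824687 189.39548416]
 [222.31433927  67.79179168]]
```

View pics/side9.png

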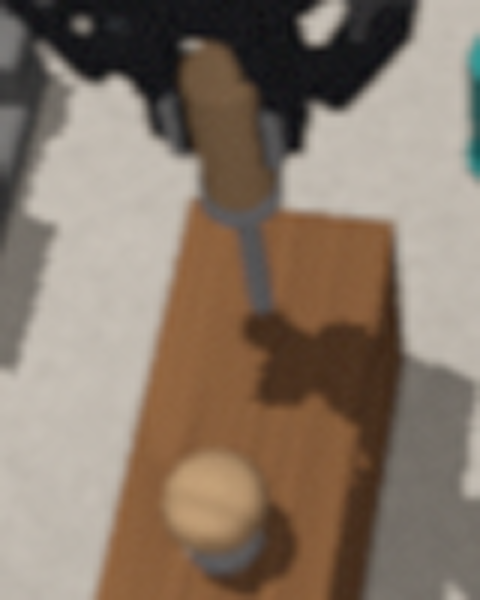

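The settled view shows the tip at crop px (262,310), against (262,308) predicted for directly above the hole. I'll insert the key.

```bash
python3 -m inch '[0,0,0.8,0,0,0,0, 0,0,1.6,0,0,0,0, 0,0,2.4,0,0,0,0, 0,0,3.2,0,0,0,0, 0,0,4,0,0,0,0, 0,0,4,0,0,0,0]'
python3 - <<'E'
from cell import imaging
from h import *
d=imaging.get_image("side")
im=d["img"][:,:,::-1][250:350,195:275]
cv2.imwrite(f"pics/side10.png",cv2.resize(im,None,fx=6,fy=6,interpolation=cv2.INTER_CUBIC))
E
```

```text
clock: 11.3
eef_pos: [539.4, 226.9, 198.5]
tool_rot: [-1.574, -0.0, -1.225]
force: [0.2, 0.5, -0.4]
width: 24.9
```

View pics/side10.png

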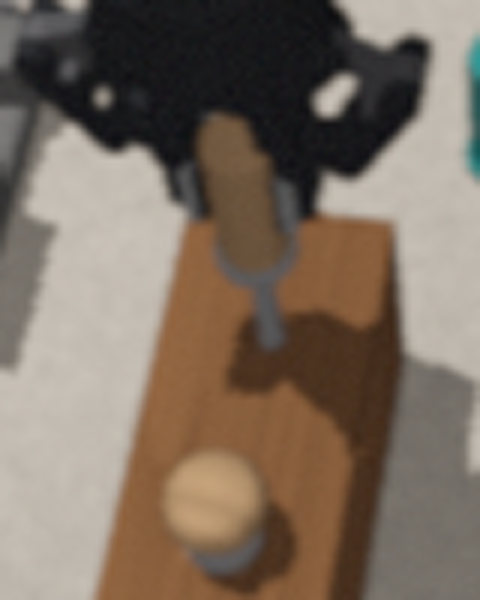

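```bash
python3 -m inch '[0,0,0.8,0,0,0,0, 0,0,1.8,0,0,0,0, 0,0,2.8,0,0,0,0, 0,0,3.8,0,0,0,0, 0,0,4.6,0,0,0,0, 0,0,5.2,0,0,0,0, 0,0,5.6,0,0,0,0, 0,0,5.6,0,0,0,0, 0,0,5.6,0,0,0,0]'
python3 - <<'E'
from cell import imaging
from h import *
d=imaging.get_image("side")
im=d["img"][:,:,::-1][250:350,195:275]
cv2.imwrite(f"pics/side11.png",cv2.resize(im,None,fx=6,fy=6,interpolation=cv2.INTER_CUBIC))
E
```

```text
clock: 12.25
eef_pos: [540.4, 227.5, 144.2]
tool_rot: [-1.57, 0.0, -1.225]
force: [-0.3, -0.9, -1.1]
width: 24.8
```

View pics/side11.png

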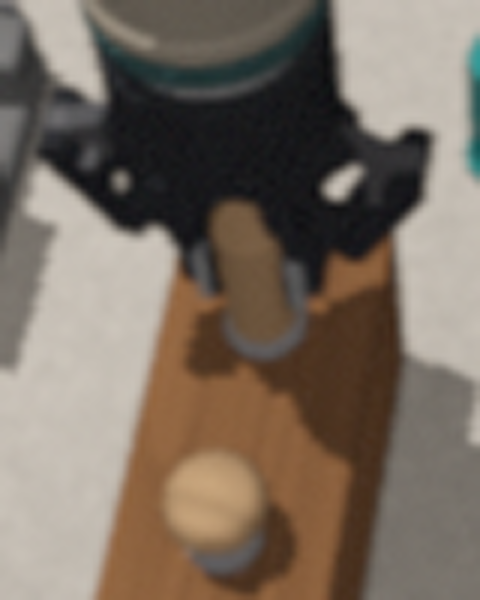

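The key is deep in its hole with no contact force, about 4 mm above its seat. I'll lower it the rest of the way.

```bash
python3 -m inch '[0,0,0.2,0,0,0,0, 0,0,0.3,0,0,0,0, 0,0,0.35,0,0,0,0, 0,0,0.35,0,0,0,0, 0,0,0.35,0,0,0,0]'
```

```text
clock: 12.8
eef_pos: [540.2, 227.4, 140.5]
tool_rot: [-1.571, -0.0, -1.225]
force: [-0.2, -0.4, -0.7]
width: 25.0
```

```bash
python3 -m inch '[0,0,0.05,0,0,0,0, 0,0,0.1,0,0,0,0, 0,0,0.1,0,0,0,0]';python3 -m inch '[0,0,0.05,0,0,0,0, 0,0,0.1,0,0,0,0, 0,0,0.1,0,0,0,0]'
```

```text
clock: 13.1
eef_pos: [540.3, 227.4, 140.4]
tool_rot: [-1.57, -0.0, -1.225]
force: [-1.8, -0.4, 6.2]
width: 24.7
clock: 13.4
eef_pos: [540.3, 227.4, 140.4]
tool_rot: [-1.57, -0.001, -1.225]
force: [-2.8, -2.2, 12.2]
width: 24.7
```

The force rose to 12 N with no further descent, so the collar is seated. I'll unload and release.

```bash
python3 -m inch '[0,0,-0.1,0,0,0,0, 0.4,0,-0.1,0,0,0,0, 0.6,0,-0.1,0,0,0,0, 1,0,-0.1,0,0,0,0, 1,0,-0.1,0,0,0,0, 1,0,-0.1,0,0,0,0, 1,0,-0.1,0,0,0,0, 1,0,-0.1,0,0,0,0]' && python3 -m inch '[1,0,-1,0,0,0,0, 1,0,-3,0,0,0,0, 1,0,-6,0,0,0,0, 1,0,-10,0,0,0,0, 1,0,-13,0,0,0,0, 1,0,-16,0,0,0,0, 1,0,-16,0,0,0,0]'
```

```text
clock: 14.2
eef_pos: [540.2, 227.4, 139.5]
tool_rot: [-1.571, -0.0, -1.225]
force: [-0.5, -0.8, -0.3]
width: 85.6
clock: 14.9
eef_pos: [542.2, 229.0, 304.8]
tool_rot: [-1.561, 0.001, -1.225]
force: [-0.2, -0.5, -0.3]
width: 85.8
```

```bash
python3 -m inch '[1,4,0,-5,0,0,0, 1,8,0,-10,0,0,0, 1,12,0,-15,0,0,0, 1,12,0,-15,0,0,0, 1,12,0,-15,0,0,0, 1,12,0,-15,0,0,0]'
python3 - <<'E'
from cell import imaging,ctrl
from h import *
I=[]
print(ctrl.read_state()['eef_pos'])
for n in("side","top"):
    d=imaging.get_image(n); pickle.dump(d,open(f"pics/{n}12.pkl","wb"))
    cv2.imwrite(f"pics/{n}12.png",d["img"][:,:,::-1])
S=pickle.load(open("pics/side12.pkl","rb"))["img"][:,:,::-1];T=pickle.load(open("pics/top12.pkl","rb"))["img"][:,:,::-1]
a=cv2.resize(S[270:390,195:275],None,fx=5,fy=5,interpolation=cv2.INTER_CUBIC)
b=cv2.resize(T[200:260,115:195],None,fx=5,fy=5,interpolation=cv2.INTER_CUBIC)
c=np.zeros((600,800,3),np.uint8);c[:,:400]=a;c[:300,400:]=b;cv2.imwrite("pics/crop12.png",c)
E
```

```text
clock: 15.5
eef_pos: [439.6, 62.9, 299.8]
tool_rot: [-1.57, -0.0, -1.227]
force: [0.8, 0.7, 0.2]
width: 85.5
[439.61153904  62.90872726 299.82135314]
```

View pics/crop12.png

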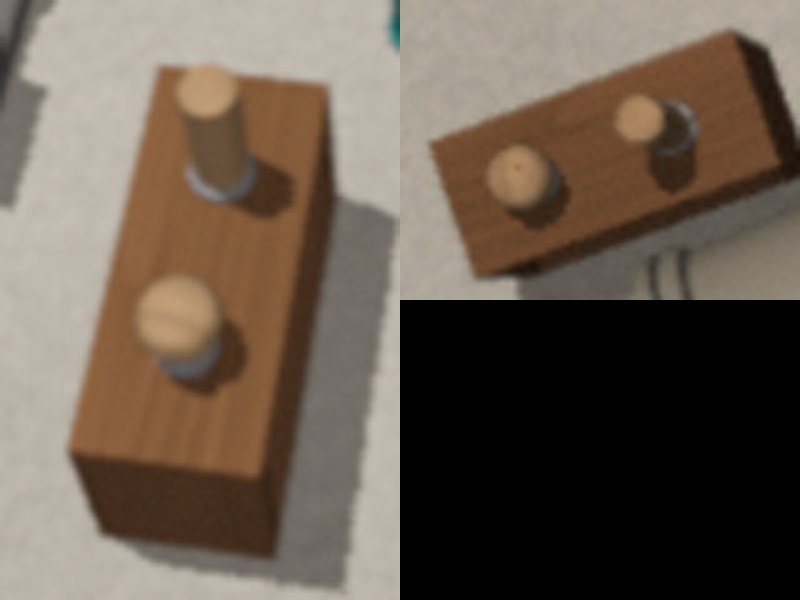

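View pics/side12.png

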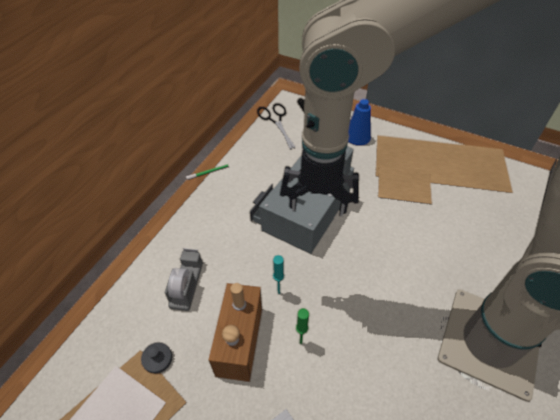

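View pics/top12.png

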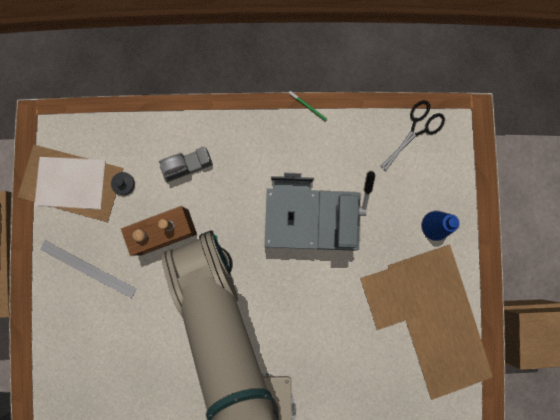

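The key stands in its hole at the same pixels as at the start, and the tray is open with its panel at top px (292,180). The awl, cone (440,225), dispenser (186,163) and weight (122,184) are where they were. The arm is clear of everything.

```bash
python3 -c "
from cell import finish_job
print(finish_job())"
```

```text
the job is handed in; nothing more can be done
None
```

I took the key out of the rack and pushed its rod through the slot until the tray sprang open. I then stood it back in its hole, let go and handed the job in at about 15.6 s on the robot clock.

- **Tray:** It is open, with the panel clearly standing out of the punch front in both views. I judged this by eye and did not measure the opening.
- **Key:** It is seated in its own hole at the same pixels as before in both views. Seating showed as about 12 N of push with no further descent.
- **Bystanders:** The awl, cone, dispenser, weight and both look-alikes appear unmoved, though the arm partly hides the turquoise one in the last top view.
- **Forces:** The highest force reading I saw was about 12 N, during seating.
- **Disagreement:** The two cameras differed by about 3–5 mm in x. I averaged them and checked the rod tip against the slot and the hole in the side view before each insertion. Both insertions went in without contact force.

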